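# Hold a canvas stretcher's crossbar in its joint for screwing

## Task

Pick up the longer of the two loose wooden stretcher bars, lay it flat on the grey jig board and push one of its ends squarely home into the notch in the sprung side rail, then keep pressing it with a steady 10 newtons or so while I drive the screw from behind: hold it for three seconds and finish still gripping and pressing, without letting go. Never shove the rail right back to the end of its travel, and leave the short bar, the brush can, the jar and the screwdriver where they are.

Things in the scene. Friction and masses are not known exactly. Their poses are not given: they have to be found in the camera images.
- crossbar: the longer loose stretcher bar: plain wood, 200 mm long (its x axis), 38 mm wide (y), 22 mm thick (z), about 0.1 kg, both ends alike and square. Origin: centre of its underside. It starts lying flat on the table.
- short_bar: a shorter bar of the same wood and section, 130 x 38 x 22 mm, origin at the centre of its underside; lies flat on the table beside the crossbar, either side of it. To be left alone.
- jig: assembly jig fixed to the table: grey laminate board 340 (x) by 220 (y) mm, its top 12 mm above the table. Origin: centre of the board's underside. A dark back block, 32 mm higher than the board, fills x +130 to +165 mm; before it a wooden side rail lies across the board on two springs, between strips 16 mm high at y +-104 mm. The bare -x part takes the crossbar.
- housing (a point): bottom centre of the notch in the side rail, at board-top level; moves with the rail. x: push direction (jig's x), z up. Unpushed it is at (50, 0, 12) mm in the jig frame. Rail 190 mm long (y), 22 high. The notch opens to -x, 12 mm deep, 46 wide at the bottom, 58 at the mouth (4 mm spare each side of the bar). Bar home: its origin lies 100 mm from here along -x.
- rail (a joint): how far the side rail has been pushed back along the jig's +x, in m: 0 unpushed, 0.040 at the hard end of its travel. Springs resist with 0.6 N per mm from zero, so 10 N is about 17 mm.
- brush_can: ribbed tin can with brushes, 86 mm across, 105 mm tall (brushes to 190 mm), origin at the centre of its base. To be left alone.
- jar: lidded glass jar, 72 mm across, 85 mm tall, origin at the centre of its base. To be left alone.
- screwdriver: screwdriver about 200 mm long lying on the table roughly along the world x axis, to be left alone.
Not all that is in view belongs to the job. What is shaped like the crossbar but purple is not meant.

How it is judged (in metres and radians):
On the way:
1. the crossbar, held by the gripper, is home in the notch and pressed with 6 to 15 N for three seconds on end (x of crossbar in the frame of housing between -0.104 and -0.096 m and y of crossbar in the frame of housing between -0.012 and 0.012 m and z of crossbar in the frame of housing below 0.006 m and angle between the x axis of crossbar and the x axis of housing, either way round below 0.08 rad and angle between the z axis of crossbar and the z axis of housing, either way round below 0.08 rad and contact force between crossbar and rail between 6 and 15 N and value of joint rail between 0.009 and 0.026 m and contact force between the fingers and crossbar above 2 N and contact force between each of the arm, the fingers and rail below 0.5 N), for 2.8 s.
At the end, for the whole second after the job is handed in: Fingers still hold the crossbar; it lies on the jig board (within 6 mm), home in the notch (100 mm from centre to notch bottom, within 4 mm; square within 0.08 rad), at rest, pressing the rail with 6 to 15 N (pushed back 9 to 26 mm); the robot itself does not touch the rail (all of step 1 and linear speed of crossbar below 0.02 m/s); the arm keeps its last pose, push and grip.
It fails at once if the rail is shoved to the end of its travel (value of joint rail above 0.037 m).
It fails at once if the short bar is disturbed (distance of short_bar from where it was at the start of the episode above 0.02 m).
It fails at once if the brush can is disturbed (distance of brush_can from where it was at the start of the episode above 0.02 m).
It fails at once if the jar is disturbed (distance of jar from where it was at the start of the episode above 0.02 m).
It fails at once if the screwdriver is disturbed (distance of screwdriver from where it was at the start of the episode above 0.02 m).
It also fails if it takes over 43 s, if anything falls off the work surface, if the arm or the gripper's body presses on something with over 40 N, if the wrist force passes 120 N, or if a joint passes its speed limit or range.

## Robot

A 6-joint arm with a two-finger parallel gripper is mounted at the origin on the work surface. World frame = base frame: x ahead of the robot, y to its left, z up, the work surface at z = 0. Lengths are in m, angles in degrees, forces in N, time in s.
With the tool pointing down it reaches from about 0.425 to 0.95 m from the base axis. Payload 3.5 kg.
Tool frame: the origin (TCP) lies at the very end of the fingers, on their centre line; the grasp point (between the pads) lies 19 mm behind it; z points along the fingers, y is the line along which they close (so a half turn about z gives the same grasp; the last joint's range is limited). The gripper opens to 85 mm and grips with 20 to 120 N. Pads are 22 mm wide; open, the fingers measure 114 mm over their backs; the gripper's body (76 mm by 85 mm) begins 54 mm behind the grasp point. The pads swing forward as they close: fully open they stand 13 mm farther back than shut.
Start: joints at [66.979, 16.404, 90.338, -0, 73.258, -8.594], TCP at [0.168, 0.654, 0.231] pointing down, gripper open.
Joint ranges: [-158.93, 158.93], [-51.34, 127.21], [12.03, 142.37], [-87.48, 267.48], [13.55, 161.25], [-162.69, 162.69]. Speed limits (degrees/s): [159.86, 159.86, 180, 180, 180, 180].

## Interface

Orientations are given as a 3x3 rotation matrix whose columns are the frame's x, y, z axes.
In Python, from workcell import ctrl, imaging, job gives the robot as it stands.
- The arm moves only by the tool jog_arm, never from a script. Its argument "commands" is a list that holds one entry, the list of rows, each a list of 7 numbers: the turn, a rotation vector about the tool's x, y, z normalised to -1 to 1, where 1 is 10 degrees, then the shift along the tool's x, y, z normalised to -1 to 1, where 1 is 2 cm, then the opening in per cent of the stroke, from 0 (shut) to 100 (fully open). A call has 1 to 20 rows; each row shifts and turns the commanded pose from where the row before left it, along the tool's axes as they then stand; what a row does not reach is not made up. A row lasts 1/8 s, in which the tool goes at most 62.5 mm and 10.7 degrees, less where a joint would pass 70% of its speed; a pose out of reach is approached as far as the arm can. A call with a number of a shift or a turn outside -1 to 1 is refused whole. A call with a gripper value outside its range is refused whole. The fingers move at their own pace and stop on an object; "force" is the grip in N (left out, the last holds). Time passes only in rows, so rows that do not move let the fingers close. It gives the time, the measured TCP pose, the force, the opening and the grip force at its end, in the units of the state.
- ctrl.sense(): the state, without advancing time (a new reading comes with each control period).
- imaging.get_image(name): name is "scene" or "side" or "wrist"; returns (picture, depth): 480x640x3 uint8, blue, green, red; 480x640 float32, m along the optical axis (not along the pixel's ray), 0 where there is no reading.
- imaging.camera_params(name): a dict with "vertical_fov" (degrees; the focal length in pixels is half the picture's height over the tangent of half this angle, whatever the lens; pixels are square), "cx", "cy" (the principal point, pixels), "cam_to_world" (4x4, takes a point from camera to world coordinates); the wrist camera has in their place "T_tool_cam" (4x4, takes a point from camera to tool coordinates, whose origin is the TCP and whose axes are the flange's). Camera axes: x right, y down, z forward; pixel columns grow to the right and rows downward; lengths in m; the calibration is good to about 2 mm. A picture is of the moment at which its call begins: read the wrist's pose just before it. camera_params takes no time and is no camera call.
- job.hand_in(): hands the job in; it is judged then, once.
The state is a dict: "time_s": time; "joint_pos": joint angles; "qvel": joint speeds; "effort": joint torques, N m; "eef_pos": TCP position; "tcp_rot": TCP orientation; "force": force on the tool from outside, world axes, zero at the start; "wrist_torque": the same for the moment, N m; "finger_gap": opening from 0.0 (shut) to 1.0 (fully open); "gripper_force": force on a finger pad.
Only numpy, scipy, OpenCV 4.12 (cv2) and the standard library are available. Lean on these libraries where they do the work, as an engineer would, in place of code of your own. Each camera call takes 0.05 s, during which the arm holds its last target. There are 200 camera calls.

## Working session

There is one attempt and no reset: what is moved stays moved. The work goes in short steps, Python scripts to look and compute and a tool call to move; the robot and the scene stay as the last step left them, time stands still between calls to the robot, and variables do not carry over. Pictures are saved under pics/ and viewed, at most 10 in all, crops included, and the job is handed in when it is done.

Besides the shell and the picture viewer there is one more tool, called after "Call:" by a JSON object that holds its "op" and its "data", one argument or row to a line. jog_arm: Moves the arm, as the interface text tells. Its arguments: {"type":"object","properties":{"commands":{"type":"array","items":{"type":"array","items":{"type":"array","items":{"type":"number"}}}},"force":{"type":"number"}},"required":["commands"]}

```bash
mkdir -p pics; ls
python3 - <<'E'
from workcell import ctrl, imaging
import cv2,numpy as np
for n in("scene","side"):
    p,d=imaging.get_image(n); cv2.imwrite(f"pics/{n}0.png",p); np.savez(f"pics/{n}0.npz",p=p,d=d)
    c=imaging.camera_params(n); print(n,c)
print(imaging.camera_params("wrist"))
s=ctrl.sense(); print(s)
E
```

```text
pics
scene {'vertical_fov': 55.28348893483209, 'cx': 318.20909492916496, 'cy': 242.4985593190798, 'cam_to_world': array([[ 0.57912292,  0.61585213, -0.53417488,  1.22867468],
       [ 0.81504943, -0.42320544,  0.39571654, -0.56648227],
       [ 0.01763716, -0.66454745, -0.7470379 ,  1.03757388],
       [ 0.        ,  0.        ,  0.        ,  1.        ]])}
side {'vertical_fov': 57.718882270269155, 'cx': 318.1498637847565, 'cy': 237.4405164741273, 'cam_to_world': array([[-9.95756068e-01, -7.20173118e-02,  5.73006150e-02,
         4.44500257e-01],
       [-9.20277863e-02,  7.73350665e-01, -6.27263609e-01,
         6.57053923e-01],
       [ 8.60370215e-04, -6.29874794e-01, -7.76696211e-01,
         8.41792759e-01],
       [ 0.00000000e+00,  0.00000000e+00,  0.00000000e+00,
         1.00000000e+00]])}
{'vertical_fov': 60.42108595354972, 'cx': 327.81852090294984, 'cy': 245.6418737097265, 'T_tool_cam': array([[-1.67005036e-04, -9.53310013e-01, -3.01993363e-01,
         7.77490823e-02],
       [ 9.99999953e-01, -8.10135607e-05, -2.97271399e-04,
         7.53665104e-04],
       [ 2.58926244
[... 255 characters left out ...]
,
        7.32578729e+01, -8.59307023e+00]), 'qvel': array([ 0.05637391, -0.13420846, -0.22944392,  0.03379965,  0.11464263,
       -0.01427026]), 'effort': array([ 8.37947973e-04, -4.07298517e+01, -2.93697721e+01, -1.42792815e-04,
        3.40941093e-03, -4.22212861e-05]), 'eef_pos': array([0.1679407 , 0.6531703 , 0.23008163]), 'tcp_rot': array([[-9.68455869e-01,  2.49183873e-01, -7.91561612e-04],
       [ 2.49184973e-01,  9.68453937e-01, -1.95482650e-03],
       [ 2.79479721e-04, -2.09040846e-03, -9.99997776e-01]]), 'force': array([ 0.37149331, -0.17209549,  0.41455561]), 'wrist_torque': array([-0.04194114,  0.0083836 , -0.0094117 ]), 'gripper_force': 0.0, 'finger_gap': 0.9979730427558504}
```

View pics/scene0.png

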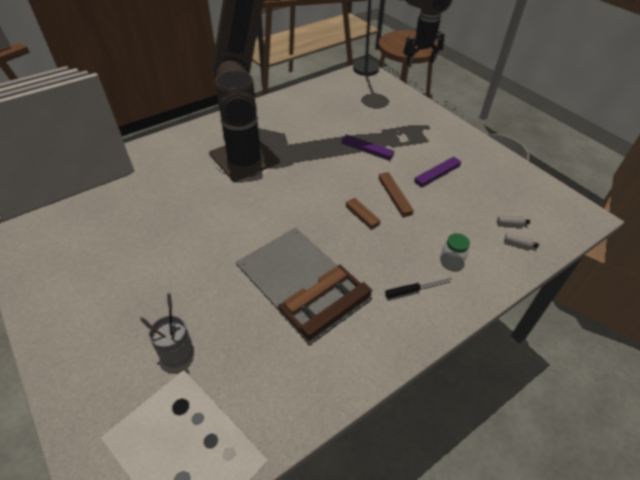

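View pics/side0.png

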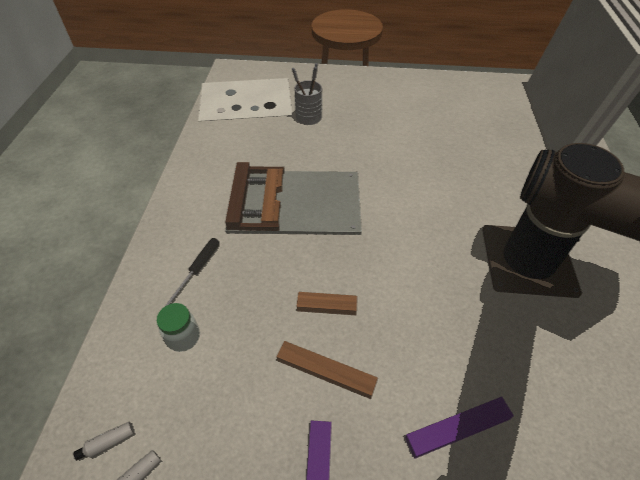

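Candidates for the crossbar, in side view pixels:
- Long plain bar at (327,369). This is my choice.
- Short bar at (327,303).
- Jig rail at (272,197), part of the jig.
- Purple bars at (319,450) and (459,427), excluded by colour.

In the scene view the long bar is at (396,194) and the short bar at (362,213). The jig sits at about (295,195) in the side view, with its rail notch facing right (towards the robot).

```bash
cat > h.py <<'E'
import numpy as np,cv2
from workcell import ctrl, imaging
def cloud(n,d):
    c=imaging.camera_params(n); f=240/np.tan(np.radians(c["vertical_fov"]/2))
    v,u=np.mgrid[:480,:640]
    P=np.stack([(u-c["cx"])/f*d,(v-c["cy"])/f*d,d],-1)
    if n=="wrist":
        s=ctrl.sense(); T=np.eye(4);T[:3,:3]=s["tcp_rot"];T[:3,3]=s["eef_pos"]; T=T@c["T_tool_cam"]
    else: T=c["cam_to_world"]
    return P@T[:3,:3].T+T[:3,3]
def ray(n,px,z,T=None):
    c=imaging.camera_params(n); f=240/np.tan(np.radians(c["vertical_fov"]/2))
    if T is None: T=c["cam_to_world"]
    px=np.asarray(px,float).reshape(-1,2)
    r=np.c_[(px[:,0]-c["cx"])/f,(px[:,1]-c["cy"])/f,np.ones(len(px))]@T[:3,:3].T
    return T[:3,3]+r*((z-T[2,3])/r[:,2])[:,None]
def rect(xy):
    (c,s,a)=cv2.minAreaRect((np.asarray(xy)*1000).astype(np.float32)); 
    if s[0]<s[1]: a+=90; s=s[::-1]
    return np.round(c,1),np.round(s,1),round((a+90)%180-90,2)
E
python3 - <<'E'
from h import *
for n,boxes in(("side",dict(cross=(260,330,390,405),short=(285,285,365,320),rail=(255,160,290,232),jig=(215,155,370,240))),("scene",dict(cross=(370,165,420,220),short=(340,195,382,230),rail=(280,262,360,312),jig=(230,222,380,345)))):
    z=np.load(f"pics/{n}0.npz"); p,d=z["p"],z["d"]; W=cloud(n,d)
    hsv=cv2.cvtColor(p,cv2.COLOR_BGR2HSV)
    wood=(hsv[...,1]>90)&(hsv[...,0]<20)&(hsv[...,2]>60)
    print(n,"table z",np.round(np.median(W[400:,200:300,2]),4))
    for k,(a,b,c,e) in boxes.items():
        m=np.zeros((480,640),bool); m[b:e,a:c]=1
        if k=="jig": m&=(W[...,2]>.007)&(W[...,2]<.016); 
        elif k=="rail": m&=wood&(W[...,2]>.029)&(W[...,2]<.039)
        else: m&=wood&(W[...,2]>.017)&(W[...,2]<.028)
        q=cv2.morphologyEx(m.astype(np.uint8),cv2.MORPH_OPEN,np.ones((3,3)))>0
        w=W[q]; print(k,q.sum(),rect(w[:,:2]) if len(w)>5 else 0, np.round(np.median(w[:,2]),4) if len(w) else 0)
c=cv2.imread("pics/side0.png")[280:410,260:400]; cv2.imwrite("pics/crop1.png",cv2.resize(c,None,fx=4,fy=4))
E
```

```text
side table z -0.0
cross 1906 (array([460.3, 317.1]), array([197.7,  38.8]), -17.0) 0.0218
short 930 (array([470.8, 168.9]), array([128.3,  40.9]), 1.28) 0.0216
rail 781 (array([ 637.1, -132.1]), array([190.5,  42.3]), -85.41) 0.0338
jig 5458 (array([ 558.9, -139.9]), array([300.4, 225.3]), 4.59) 0.0117
scene table z -0.0008
cross 406 (array([447.3, 262.8]), array([196.2, 142.7]), -16.44) 0.0208
short 265 (array([470.7, 164.7]), array([127.6,  37.2]), 0.76) 0.0207
rail 769 (array([ 638.1, -134.2]), array([191.2,  44.5]), -85.09) 0.0327
jig 4516 (array([ 579.7, -138.9]), array([342.1, 222.4]), 4.49) 0.0108
```

View pics/crop1.png

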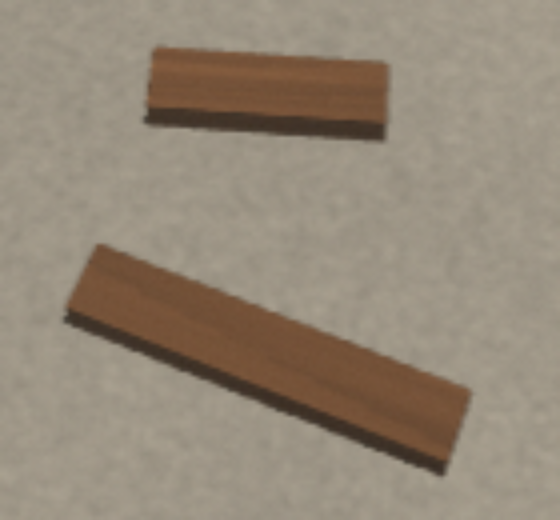

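The crop shows the long plain bar (crop centre about (268,358)) and the shorter one above it (about (268,90)), so the choice is confirmed at 197.7 x 38.8 mm. The jig's measured size, 342 x 222 mm, also matches.

```bash
cat >> h.py <<'E'
def plan(t,yaw):
    """yaw: world angle of tool y. turn units (rotvec, tool), then shift units in the turned frame"""
    from scipy.spatial.transform import Rotation as R
    s=ctrl.sense(); Rn=s["tcp_rot"]; a=np.radians(yaw); y=np.array([np.cos(a),np.sin(a),0]); z=np.array([0,0,-1.])
    G=np.c_[np.cross(y,z),y,z]
    rv=np.degrees(R.from_matrix(Rn.T@G).as_rotvec())/10
    print("t",s["time_s"],"turn",np.round(rv,3),"shift",np.round(G.T@(np.array(t)-s["eef_pos"])/.02,2),"pos",np.round(s["eef_pos"],4),"F",np.round(s["force"],1))
E
python3 -c "
from h import *
plan((.46,.317,.15),73)"
```

```text
t 0.1 turn [-0.012 -0.001  0.257] shift [-18.88 -11.8    4.  ] pos [0.1679 0.6532 0.2301] F [ 0.4 -0.2  0.4]
```

Call:
{"op": "jog_arm", "data": {
  "commands": [
    [[0,0,0.26,0,0,0,100],[0,0,0,-1,-0.62,0.21,100],[0,0,0,-1,-0.62,0.21,100],[0,0,0,-1,-0.62,0.21,100],[0,0,0,-1,-0.62,0.21,100],[0,0,0,-1,-0.62,0.21,100],[0,0,0,-1,-0.62,0.21,100],[0,0,0,-1,-0.62,0.21,100],[0,0,0,-1,-0.62,0.21,100],[0,0,0,-1,-0.62,0.21,100],[0,0,0,-1,-0.62,0.21,100],[0,0,0,-1,-0.62,0.21,100],[0,0,0,-1,-0.62,0.21,100],[0,0,0,-1,-0.62,0.21,100],[0,0,0,-1,-0.62,0.21,100],[0,0,0,-1,-0.62,0.21,100],[0,0,0,-1,-0.62,0.21,100],[0,0,0,-1,-0.62,0.21,100],[0,0,0,-1,-0.62,0.21,100],[0,0,0,-0.9,-0.62,0.21,100]]
  ]
}}

```text
time_s: 2.6
eef_pos: [0.4614, 0.3163, 0.1515]
tcp_rot: [[-0.956, 0.293, 0.0], [0.293, 0.956, 0.0], [-0.0, 0.0, -1.0]]
force: [-0.3, 0.3, 0.7]
finger_gap: 0.997
gripper_force: 0.0
```

Run:
```python
from h import *
s=ctrl.sense(); p,d=imaging.get_image("wrist"); cv2.imwrite("pics/w1.png",p)
W=cloud("wrist",d); h=cv2.cvtColor(p,cv2.COLOR_BGR2HSV)
m=(h[...,1]>90)&(h[...,0]<20)&(h[...,2]>60)&(W[...,2]>.015)&(W[...,2]<.03)&(W[...,1]>.24)
q=cv2.morphologyEx(m.astype(np.uint8),cv2.MORPH_OPEN,np.ones((3,3)))>0
n,l,st,_=cv2.connectedComponentsWithStats(q.astype(np.uint8))
for i in range(1,n):
    if st[i,4]>500: w=W[l==i]; print(st[i],rect(w[:,:2]),np.median(w[:,2]))
print(s["tcp_rot"].round(3)); plan((.46,.317,0),73)
```

```text
[  298    73    61   284 14340] (array([459.9, 315.3]), array([199.2,  37.8]), -17.41) 0.022296355277424462
[[-0.956  0.293  0.   ]
 [ 0.293  0.956  0.   ]
 [-0.     0.    -1.   ]]
t 2.65 turn [-0.008  0.006 -0.014] shift [0.16 0.08 7.54] pos [0.4625 0.3145 0.1508] F [ 0.7 -0.6 -0.3]
```

View pics/w1.png

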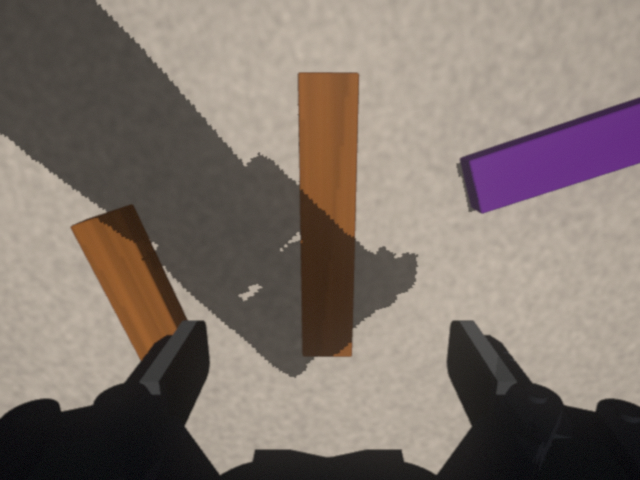

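The wrist view shows the long bar centred between the open fingers, from (328,73) to (327,356). The short bar at (140,290) is well clear of the fingers, so I'm going down to grip.

Call:
{"op": "jog_arm", "data": {
  "commands": [
    [[0,0,0,0,0,1,100],[0,0,0,0,0,1,100],[0,0,0,0,0,1,100],[0,0,0,0,0,1,100],[0,0,0,0,0,1,100],[0,0,0,0,0,1,100],[0,0,0,0,0,1,100],[0,0,0,0,0,0.3,100],[0,0,0,0,0,0.2,100],[0,0,0,0,0,0,100],[0,0,0,0,0,0,30],[0,0,0,0,0,0,30],[0,0,0,0,0,0,30],[0,0,0,0,0,0,30],[0,0,0,0,0,0,30],[0,0,0,0,0,0,30]]
  ],
  "force": 60
}}

```text
time_s: 4.65
eef_pos: [0.4612, 0.3181, 0.0022]
tcp_rot: [[-0.956, 0.293, 0.001], [0.293, 0.956, 0.001], [-0.001, 0.001, -1.0]]
force: [0.4, 0.1, 5.6]
finger_gap: 0.431
gripper_force: 62.9
```

Call:
{"op": "jog_arm", "data": {
  "commands": [
    [[0,0,0,0,0,-0.5,30],[0,0,0,0,0,-1,30],[0,0,0,0,0,-1,30],[0,0,0,0,0,-1,30],[0,0,0,0,0,-1,30],[0,0,0,0,0,-1,30],[0,0,-0.5,0,0,0,30],[0,0,-0.5,0,0,0,30],[0,0,-0.5,0,0,0,30],[0,0,-0.5,0,0,0,30],[0,0,-0.2,0,0,0,30],[0,0,0,0,0,0,30]]
  ]
}}

```text
time_s: 6.15
eef_pos: [0.4607, 0.3178, 0.1123]
tcp_rot: [[-0.996, -0.086, 0.001], [-0.086, 0.996, 0.0], [-0.001, 0.0, -1.0]]
force: [0.2, -0.4, -0.2]
finger_gap: 0.427
gripper_force: 62.3
```

```bash
cat > look.py <<'E'
from h import *
def inhand(name):
    """held bar in the tool frame: wood points near fingers' end"""
    s=ctrl.sense(); p,d=imaging.get_image("wrist"); cv2.imwrite(f"pics/{name}.png",p); np.savez(f"pics/{name}.npz",p=p,d=d)
    W=cloud("wrist",d); T=(W-s["eef_pos"])@s["tcp_rot"]; h=cv2.cvtColor(p,cv2.COLOR_BGR2HSV)
    m=(h[...,1]>90)&(h[...,0]<20)&(h[...,2]>40)&(abs(T[...,1])<.03)&(T[...,2]<.01)&(T[...,2]>-.04)
    m=cv2.morphologyEx(m.astype(np.uint8),cv2.MORPH_OPEN,np.ones((3,3)))>0
    t=T[m]; print("n",m.sum(),"tool-frame rect",rect(t[:,:2]),"x range",np.percentile(t[:,0],[.5,99.5]).round(4))
    A=np.c_[t[:,0],t[:,1],np.ones(len(t))]; print("top plane slope x,y, z0",np.linalg.lstsq(A,t[:,2],rcond=None)[0].round(4))
    return p,W,T
E
python3 -c "
from look import *
inhand('w2'); plan((.505,-.145,.12),94.6)"
```

```text
n 51368 tool-frame rect (array([28.8,  0.9]), array([146.1,  38.1]), 0.29) x range [-0.0406  0.1011]
top plane slope x,y, z0 [-0.0004  0.0016 -0.0205]
t 6.2 turn [0.001 0.003 0.032] shift [ -0.35 -23.24  -0.4 ] pos [0.4607 0.3178 0.1121] F [-0.3  0.4 -0.9]
```

View pics/w2.png

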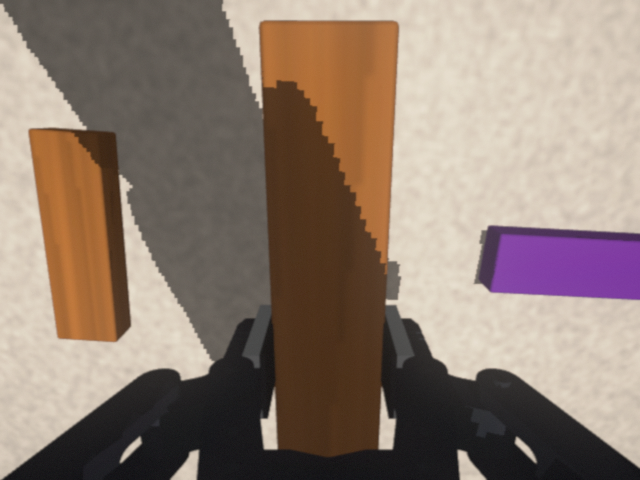

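The wrist view shows the bar held level and square between the pads, with its near end at (329,22) and its centre about 1 mm from the tool axis. Next I carry it over the jig.

Call:
{"op": "jog_arm", "data": {
  "commands": [
    [[0,0,0.03,0,-0.5,0,30],[0,0,0,0,-1,0,30],[0,0,0,0,-1,0,30],[0,0,0,0,-1,0,30],[0,0,0,0,-1,0,30],[0,0,0,0,-1,0,30],[0,0,0,0,-1,0,30],[0,0,0,0,-1,0,30],[0,0,0,0,-1,0,30],[0,0,0,0,-1,0,30],[0,0,0,0,-1,0,30],[0,0,0,0,-1,0,30],[0,0,0,0,-1,0,30],[0,0,0,0,-1,0,30],[0,0,0,0,-1,0,30],[0,0,0,0,-1,0,30],[0,0,0,0,-1,0,30],[0,0,0,0,-1,0,30],[0,0,0,0,-1,0,30],[0,0,0,0,-1,0,30]]
  ]
}}

```text
time_s: 8.7
eef_pos: [0.4919, -0.0726, 0.1116]
tcp_rot: [[-0.997, -0.081, 0.0], [-0.081, 0.997, -0.0], [-0.0, -0.0, -1.0]]
force: [-0.3, 0.2, -1.0]
finger_gap: 0.426
gripper_force: 62.2
```

Call:
{"op": "jog_arm", "data": {
  "commands": [
    [[0,0,0,-0.2,-1,0,30],[0,0,0,-0.2,-1,0.5,30],[0,0,0,0,-1,1,30],[0,0,0,0,-0.7,1,30],[0,0,0,0,0,0.8,30],[0,0,0,0,0,0,30],[0,0,0,0,0,0,30]]
  ]
}}

```text
time_s: 9.57
eef_pos: [0.5067, -0.1438, 0.0458]
tcp_rot: [[-0.997, -0.082, 0.0], [-0.082, 0.997, -0.0], [-0.0, -0.0, -1.0]]
force: [0.5, -0.6, -0.7]
finger_gap: 0.429
gripper_force: 62.2
```

Run:
```python
from h import *
plan((.505,-.145,.0135),94.6)
p,d=imaging.get_image("side"); cv2.imwrite("pics/s3.png",p); np.savez("pics/s3.npz",p=p,d=d)
cv2.imwrite("pics/s3c.png",cv2.resize(p[140:260,200:400],None,fx=4,fy=4,interpolation=cv2.INTER_CUBIC))
```

```text
t 9.575 turn [-0.001  0.002  0.011] shift [ 0.09 -0.05  1.62] pos [ 0.5067 -0.1438  0.0458] F [ 0.5 -0.6 -0.7]
```

View pics/s3c.png

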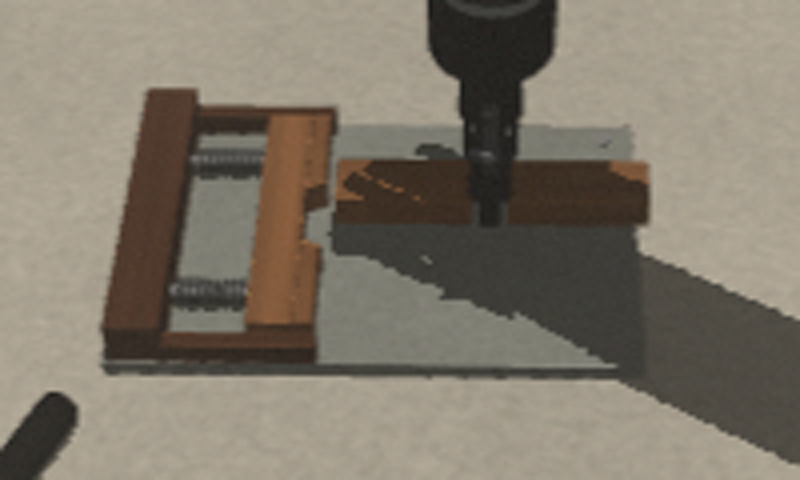

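The side crop shows the bar hovering above the board, its front end at crop (335,190), with the rail notch at crop (315,215), clear of it. I'll measure both in the jig frame from this same view.

Run:
```python
from h import *
a=np.radians(4.6); X=np.array([np.cos(a),np.sin(a)]); Y=np.array([-X[1],X[0]]); J=np.array([.5797,-.139])
def jf(W): q=W[...,:2]-J; return np.stack([q@X,q@Y,W[...,2]],-1)*1000
for n,f in(("side","side0"),("scene","scene0"),("side","s3")):
    z=np.load(f"pics/{f}.npz"); p,d=z["p"],z["d"]; Q=jf(cloud(n,d)); h=cv2.cvtColor(p,cv2.COLOR_BGR2HSV)
    wood=(h[...,1]>90)&(h[...,0]<20)
    m=wood&(abs(Q[...,1])<100)&(Q[...,0]>30)&(Q[...,0]<90)&(abs(Q[...,2]-33.5)<4)
    q=Q[m]; prof=[(int(y),round(q[(abs(q[:,1]-y)<4)][:,0].min(),1)) for y in range(-90,91,10) if (abs(q[:,1]-y)<4).sum()>2]
    print(f,"ends y",np.percentile(q[:,1],[.3,99.7]).round(1),"front",prof)
    fr=q[q[:,0]<44]; ys=np.sort(fr[:,1]); i=np.argmax(np.diff(ys)); print(" gap",ys[i].round(1),ys[i+1].round(1))
    if f=="s3":
        b=wood&(abs(Q[...,1])<50)&(Q[...,0]<36)&(Q[...,0]>-220)&(abs(Q[...,2]-66)<6); w=Q[b]
        print("bar",b.sum(),np.median(w[:,2]),rect(w[:,:2]/1000),np.percentile(w[:,0],[.5,99.5]).round(1),np.percentile(w[:,1],[1,99]).round(1))
```

```text
side0 ends y [-91.9  97.8] front [(-90, np.float64(37.8)), (-80, np.float64(37.2)), (-70, np.float64(36.6)), (-60, np.float64(38.5)), (-50, np.float64(37.9)), (-40, np.float64(37.4)), (-30, np.float64(36.9)), (-20, np.float64(38.9)), (-10, np.float64(48.7)), (0, np.float64(50.3)), (10, np.float64(49.7)), (20, np.float64(49.1)), (30, np.float64(37.8)), (40, np.float64(37.2)), (50, np.float64(36.8)), (60, np.float64(38.2)), (70, np.float64(37.5)), (80, np.float64(36.6)), (90, np.float64(38.7))]
 gap -23.5 24.4
scene0 ends y [-94.7  94.2] front [(-90, np.float64(38.7)), (-80, np.float64(40.1)), (-70, np.float64(43.9)), (-60, np.float64(37.8)), (-50, np.float64(38.8)), (-40, np.float64(36.6)), (-30, np.float64(38.4)), (-20, np.float64(50.7)), (-10, np.float64(49.7)), (0, np.float64(50.3)), (10, np.float64(52.5)), (20, np.float64(45.2)), (30, np.float64(40.6)), (40, np.float64(39.5)), (50, np.float64(38.5)), (60, np.float64(40.1)), (70, np.float64(40.2)), (80, np.float64(39.5)), (90, np.float64(38.8))]
 gap -27.5 27.0
s3 ends y [-92.9  97. ] front [(-90, np.float64(37.7)), (-80, np.float64(37.0)), (-70, np.float64(36.6)), (-60, np.float64(38.5)), (-50, np.float64(37.9)), (-40, np.float64(37.4)), (-30, np.float64(36.6)), (-20, np.float64(41.6)), (-10, np.float64(48.8)), (0, np.float64(50.1)), (10, np.float64(49.3)), (20, np.float64(48.7)), (30, np.float64(37.8)), (40, np.float64(37.0)), (50, np.float64(36.8)), (60, np.float64(38.3)), (70, np.float64(37.6)), (80, np.float64(36.8)), (90, np.float64(38.9))]
 gap -24.0 30.4
bar 746 65.05000414069039 (array([-72.8,   3. ]), array([197.9,  41.5]), -0.65) [-171.3   24.8] [-16.2  22.6]
```

The bar centreline is within 0.5 mm of the notch in the same view, with a gap of about 25 mm to the notch bottom. Lowering onto the board now.

Call:
{"op": "jog_arm", "data": {
  "commands": [
    [[0,0,0,0,0,0.7,30],[0,0,0,0,0,0.5,30],[0,0,0,0,0,0.25,30],[0,0,0,0,0,0.1,30],[0,0,0,0,0,0,30],[0,0,0,0,0,0,30],[0,0,0,0,0,0,30]]
  ]
}}

```text
time_s: 10.5
eef_pos: [0.5066, -0.1442, 0.0147]
tcp_rot: [[-0.997, -0.081, 0.0], [-0.081, 0.997, -0.0], [-0.0, -0.0, -1.0]]
force: [-0.7, 0.8, -1.8]
finger_gap: 0.432
gripper_force: 62.2
```

Call:
{"op": "jog_arm", "data": {
  "commands": [
    [[0,0,0,0,0,0.05,30],[0,0,0,-0.3,0,0,30],[0,0,0,-0.3,0,0,30],[0,0,0,-0.3,0,0,30],[0,0,0,-0.3,0,0,30],[0,0,0,-0.2,0,0,30],[0,0,0,-0.1,0,0,30],[0,0,0,0,0,0,30],[0,0,0,0,0,0,30]]
  ]
}}

```text
time_s: 11.62
eef_pos: [0.5346, -0.142, 0.0142]
tcp_rot: [[-0.997, -0.082, -0.005], [-0.082, 0.997, -0.0], [0.005, 0.0, -1.0]]
force: [-8.2, -1.1, 8.9]
finger_gap: 0.43
gripper_force: 63.3
```

```bash
cat > chk.py <<'E'
import sys
from h import *
a=np.radians(4.6); X=np.array([np.cos(a),np.sin(a)]); Y=np.array([-X[1],X[0]]); J=np.array([.5797,-.139])
f=sys.argv[1]
p,d=imaging.get_image("side"); W=cloud("side",d); q=W[...,:2]-J; Q=np.stack([q@X,q@Y,W[...,2]],-1)*1000
h=cv2.cvtColor(p,cv2.COLOR_BGR2HSV); wood=(h[...,1]>90)&(h[...,0]<20)
m=wood&(abs(abs(Q[...,1])-60)<25)&(Q[...,0]>30)&(Q[...,0]<100)&(abs(Q[...,2]-33.5)<4)
r=Q[m]; print("rail front/back by side",[np.percentile(r[r[:,1]*s>0][:,0],[2,98]).round(1) for s in(-1,1)], "(unpushed ~37-38)")
b=wood&(abs(Q[...,1])<20)&(Q[...,0]<30)&(Q[...,0]>-220)&(Q[...,2]>22)&(Q[...,2]<45); w=Q[b]
print("bar rear",np.percentile(w[:,0],1).round(1),"z",np.percentile(w[:,2],[20,50,80]).round(1),"y",np.percentile(w[:,1],[1,99]).round(1))
s=ctrl.sense(); print(s["time_s"],"F jig",np.r_[s["force"][:2]@X,s["force"][:2]@Y,s["force"][2]].round(1),"pos",s["eef_pos"].round(4))
cv2.imwrite(f"pics/{f}.png",cv2.resize(p[140:260,200:400],None,fx=4,fy=4,interpolation=cv2.INTER_CUBIC))
E
python3 - <<'E'
from h import *
import sys; z=np.load('pics/side0.npz')
a=np.radians(4.6); X=np.array([np.cos(a),np.sin(a)]); Y=np.array([-X[1],X[0]]); J=np.array([.5797,-.139])
W=cloud("side",z["d"]); q=W[...,:2]-J; Q=np.stack([q@X,q@Y,W[...,2]],-1)*1000; h=cv2.cvtColor(z["p"],cv2.COLOR_BGR2HSV); wood=(h[...,1]>90)&(h[...,0]<20)
m=wood&(abs(abs(Q[...,1])-60)<25)&(Q[...,0]>30)&(Q[...,0]<100)&(abs(Q[...,2]-33.5)<4);r=Q[m]
print("ref",[np.percentile(r[r[:,1]*s>0][:,0],[2,98]).round(1) for s in(-1,1)])
E
python3 chk.py c4
```

```text
ref [array([37.4, 77.7]), array([37.2, 77.8])]
rail front/back by side [array([42.4, 83. ]), array([41.9, 82.7])] (unpushed ~37-38)
bar rear -142.3 z [31.6 33.4 34.6] y [-16.1  19.9]
11.675 F jig [-8.4 -0.6  8.2] pos [ 0.5346 -0.142   0.0143]
```

View pics/c4.png

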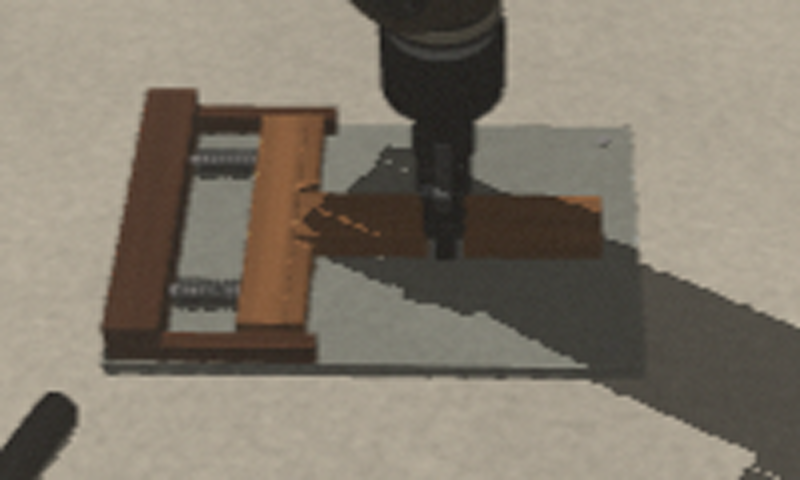

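The bar's end sits in the notch (crop (310,225)) and the rail is back about 5 mm. Part of the wrist force is friction from pressing on the board, so I'll ease up slightly and push on.

Call:
{"op": "jog_arm", "data": {
  "commands": [
    [[0,0,0,0,0,-0.04,30],[0,0,0,-0.15,0,0,30],[0,0,0,-0.15,0,0,30],[0,0,0,-0.15,0,0,30],[0,0,0,-0.05,0,0,30],[0,0,0,0,0,0,30],[0,0,0,0,0,0,30]]
  ]
}}

```text
time_s: 12.55
eef_pos: [0.5422, -0.1413, 0.0142]
tcp_rot: [[-0.997, -0.083, -0.011], [-0.083, 0.997, 0.0], [0.011, 0.001, -1.0]]
force: [-15.5, -3.3, 10.9]
finger_gap: 0.429
gripper_force: 63.6
```

```bash
python3 chk.py c5
```

```text
rail front/back by side [array([50. , 90.3]), array([49.6, 90.4])] (unpushed ~37-38)
bar rear -134.7 z [31.6 33.3 34.6] y [-16.4  19.8]
12.6 F jig [-14.8  -2.   10.4] pos [ 0.5422 -0.1413  0.0142]
```

Call:
{"op": "jog_arm", "data": {
  "commands": [
    [[0,-0.06,0,0,0,-0.03,30],[0,0,0,-0.1,0,0,30],[0,0,0,-0.1,0,0,30],[0,0,0,-0.05,0,0,30],[0,0,0,0,0,0,30],[0,0,0,0,0,0,30]]
  ]
}}

```text
time_s: 13.35
eef_pos: [0.5454, -0.141, 0.0142]
tcp_rot: [[-0.997, -0.083, -0.005], [-0.083, 0.997, 0.002], [0.005, 0.002, -1.0]]
force: [-18.2, -4.4, 10.5]
finger_gap: 0.428
gripper_force: 63.8
```

```bash
python3 chk.py c6
```

```text
rail front/back by side [array([53.3, 93.5]), array([53.2, 93.3])] (unpushed ~37-38)
bar rear -131.9 z [31.4 33.3 34.7] y [-17.7  19.9]
13.4 F jig [-16.8  -2.3  10.9] pos [ 0.5454 -0.141   0.0142]
```

The rail is at about 16 mm (9.5 N of spring). The rest of the wrist force looks like board friction, so I'll relieve the downward press to check that.

Call:
{"op": "jog_arm", "data": {
  "commands": [
    [[0,-0.03,0,0,0,-0.05,30],[0,0,0,0,0,-0.04,30],[0,0,0,0,0,0,30],[0,0,0,0,0,0,30]]
  ]
}}

```text
time_s: 13.9
eef_pos: [0.5458, -0.1408, 0.0143]
tcp_rot: [[-0.997, -0.082, 0.002], [-0.082, 0.997, 0.002], [-0.002, 0.002, -1.0]]
force: [-11.4, -5.8, -0.0]
finger_gap: 0.43
gripper_force: 62.4
```

```bash
python3 chk.py c7
```

```text
rail front/back by side [array([53.3, 94.1]), array([53.9, 94. ])] (unpushed ~37-38)
bar rear -131.6 z [31.8 33.5 34.9] y [-16.7  19.9]
13.95 F jig [-11.4  -3.4  -0.7] pos [ 0.5459 -0.1408  0.0143]
```

With no downward load the push reads 11.4 N at about 16.3 mm of rail travel, so the bar is home. I'll ease the small side load and hold.

Call:
{"op": "jog_arm", "data": {
  "commands": [
    [[0,0,0,0,-0.03,0,30],[0,0,0,0,0,0,30],[0,0,0,0,0,0,30],[0,0,0,0,0,0,30],[0,0,0,0,0,0,30],[0,0,0,0,0,0,30],[0,0,0,0,0,0,30],[0,0,0,0,0,0,30],[0,0,0,0,0,0,30],[0,0,0,0,0,0,30],[0,0,0,0,0,0,30],[0,0,0,0,0,0,30],[0,0,0,0,0,0,30],[0,0,0,0,0,0,30],[0,0,0,0,0,0,30],[0,0,0,0,0,0,30]]
  ]
}}

```text
time_s: 15.95
eef_pos: [0.5459, -0.1409, 0.0143]
tcp_rot: [[-0.997, -0.082, 0.002], [-0.082, 0.997, 0.003], [-0.002, 0.003, -1.0]]
force: [-10.6, -3.1, 0.2]
finger_gap: 0.427
gripper_force: 62.4
```

```bash
python3 chk.py c8
```

```text
rail front/back by side [array([53.3, 93.9]), array([53.5, 93.6])] (unpushed ~37-38)
bar rear -131.7 z [31.5 33.5 35.1] y [-15.8  19.9]
16.0 F jig [-11.6  -3.4   1.1] pos [ 0.5459 -0.1409  0.0143]
```

View pics/c8.png

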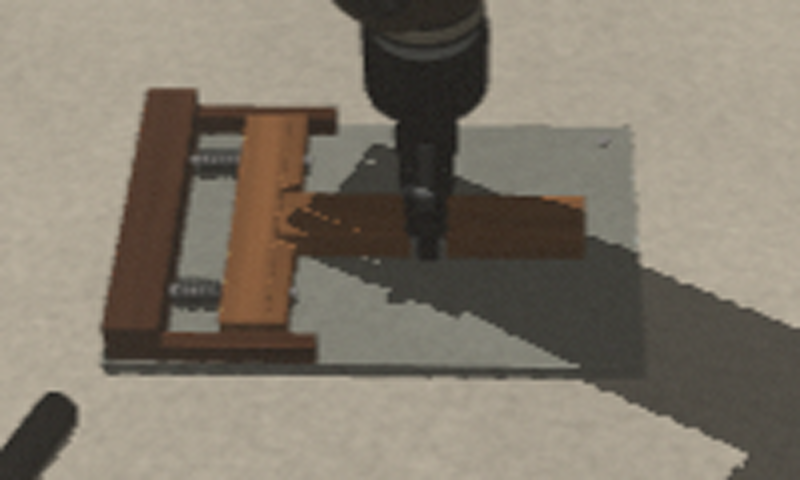

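The crop shows the bar seated in the notch (crop (285,225)), square, with the rail pushed back evenly and the gripper clear of it. I'll hold for the rest of the three seconds and then hand in.

Call:
{"op": "jog_arm", "data": {
  "commands": [
    [[0,0,0,0,0,0,30],[0,0,0,0,0,0,30],[0,0,0,0,0,0,30],[0,0,0,0,0,0,30],[0,0,0,0,0,0,30],[0,0,0,0,0,0,30],[0,0,0,0,0,0,30],[0,0,0,0,0,0,30],[0,0,0,0,0,0,30],[0,0,0,0,0,0,30],[0,0,0,0,0,0,30],[0,0,0,0,0,0,30],[0,0,0,0,0,0,30],[0,0,0,0,0,0,30],[0,0,0,0,0,0,30],[0,0,0,0,0,0,30]]
  ]
}}

```text
time_s: 18.0
eef_pos: [0.5458, -0.1408, 0.0143]
tcp_rot: [[-0.997, -0.082, 0.002], [-0.082, 0.997, 0.003], [-0.002, 0.003, -1.0]]
force: [-10.0, -3.0, 0.4]
finger_gap: 0.43
gripper_force: 62.4
```

```bash
python3 chk.py c9; python3 -c "
from workcell import job
print(job.hand_in())"
```

```text
rail front/back by side [array([53.5, 94. ]), array([53.8, 93.9])] (unpushed ~37-38)
bar rear -131.6 z [31.5 33.3 34.8] y [-16.7  19.9]
18.05 F jig [-11.3  -3.8   0.2] pos [ 0.5459 -0.1409  0.0143]
the job is handed in; nothing more can be done
None
```

The crossbar is home in the notch, held over 4 s at 10–11 N with the rail about 16 mm back, and I handed the job in at 18 s still gripping and pressing (no verdict was shown).

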